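# Nudge the hinge template onto the jig's locating pins

### The arm

A 6-joint arm with a two-finger parallel gripper is mounted at the origin on the work surface. World frame = base frame: x ahead of the robot, y to its left, z up, the work surface at z = 0. Lengths are in m, angles in rad, forces in N, time in s.
With the tool pointing down it reaches from about 0.3 to 0.85 m from the base axis. Payload 5.4 kg.
Tool frame: the origin (TCP) lies on the mounting face of the last link; the fingertips stand 173 mm ahead of it and the grasp point (between the pads) lies 155 mm ahead of it; z points along the fingers, y is the direction in which the jaws open and shut (so a half turn about z gives the same grasp; the last joint's range is limited). The gripper opens to 85 mm and grips with 20 to 120 N. Pads are 22 mm wide; open, the fingers measure 114 mm over their backs; the gripper's body (76 mm by 85 mm) begins 54 mm behind the grasp point. The pads swing forward as they close: fully open they stand 13 mm farther back than shut.
Start: joints at [-1.426, 0.158, 1.597, -0, 1.386, -0.21], TCP at [0.2, -0.539, 0.405] pointing down, gripper open.
Joint ranges: [-2.91, 2.91], [-0.94, 2.29], [0.18, 2.7], [-1.29, 4.43], [0.17, 2.64], [-3, 3]. Speed limits (rad/s): [2.57, 2.57, 3.14, 3.14, 3.14, 3.14].

### API

Orientations are given as [roll, pitch, yaw] about the fixed x, y, z axes, in that order (R = Rz(yaw) Ry(pitch) Rx(roll)).
In Python, from plant import telemetry, vision, bot gives the robot as it stands.
- The arm moves only by the tool jog_arm, never from a script. Its arguments are lists of equal length, an entry for each row: "delta_pos": the shift along the tool's x, y, z in mm, a list of three; "turn": the turn, a rotation vector about the tool's x, y, z in rad, a list of three; "grip": the gripper command: -1 is fully open, 1 is shut, values between are in proportion. In form: {"delta_pos": [[x, y, z], ...], "turn": [[wx, wy, wz], ...], "grip": [grip, ...]}. A call has 1 to 8 rows; each row is the pose to reach, as a shift and turn from the pose measured when the call began, along the tool's axes at that moment; what a row does not reach only later rows make up. A row lasts 1/12 s, in which the tool goes at most 41.7 mm and 7.16 degrees, less where a joint would pass 70% of its speed; a pose out of reach is approached as far as the arm can. A call with a gripper value outside its range is refused whole. The fingers move at their own pace and stop on an object; "newtons" is the grip in N (left out, the last holds). Time passes only in rows, so rows that repeat a pose let the fingers close. It gives the time, the measured TCP pose, the force and the opening at its end, in the units of the state.
- telemetry.state(): the state, without advancing time (a new reading comes with each control period).
- vision.get_image(name): name is "scene" or "side" or "wrist"; returns the picture (480x640x3 uint8, red, green, blue); there is no depth.
- vision.camera_info(name): a dict with "fx", "fy", "cx", "cy" (pixels), "D" ([k1, k2, p1, p2, k3] as OpenCV has them; the pictures are not rectified), "position" and "orientation" of the camera in the world; the wrist camera has in their place "T_tool_cam" (4x4, takes a point from camera to tool coordinates, whose origin is the TCP and whose axes are the flange's). Camera axes: x right, y down, z forward; pixel columns grow to the right and rows downward; lengths in m; the calibration is good to about 2 mm. A picture is of the moment at which its call begins: read the wrist's pose just before it. camera_info takes no time and is no camera call.
- bot.hand_in(): hands the job in, once; it reports no verdict.
Trained networks look in the newest picture that a camera, given by its name, has taken for a name from the list of things; names that differ only in an ending like _2 or _b are one class to them, and where a whole thing is asked for, a point or a joint stands for the part that bears it (a point fixed in the world has none). Each returns a list of dicts, best first, with "score" (0 to 1); they miss things now and then, are a little off and sometimes report something else, mostly with a low value. They report only what shows in the picture. A call takes as long as a camera call. They do not tell look-alikes from the thing itself.
- vision.spot_in(thing, camera): "centre" ([x, y, z] in m, in world coordinates, good to about 4 mm: the middle of the surface that is visible of it).
- vision.trace(thing, camera): "mask" (480x640 bool, what is visible of it).
- vision.place_of(thing, camera): "centre" ([x, y, z] in m, in world coordinates, good to about 4 mm: a listed point, or the origin of a listed thing).
The state is a dict: "time": time; "joint_pos": joint angles; "joint_vel": joint speeds; "joint_torque": joint torques, N m; "tool_pos": TCP position; "ee_rot": TCP orientation; "wrist_force": force on the tool from outside, world axes, zero at the start; "torque": the same for the moment, N m; "finger_gap": finger opening in m.
Only numpy, scipy, OpenCV 4.12 (cv2) and the standard library are available. Lean on these libraries where they do the work, as an engineer would, in place of code of your own. Each camera call takes 0.05 s, during which the arm holds its last target.

### The job

The blue hinge template lies askew on top of the two steel locating pins of the plywood routing jig. With the fingertips only, gently push it sideways (the dark fence strip along one side of the jig is there to guide it) until both of its round holes drop over the pins and it lies flat on the jig base. Do not grip, squeeze or lift the template, leave everything else where it is, and take the hand clear at the end.

Things in the scene. Friction and masses are not known exactly. Their poses are not given: they have to be found in the camera images.
- jig: Routing jig, fixed to the bench: plywood base 270 (x) x 300 (y) x 18 mm. Origin at the centre of its underside on the bench top, z up; its top face is at z = +18 mm. x points away from the robot (turned up to 0.4 rad either way), y to the left. Nothing stands on the base to the right of the template or on the robot's side of it
- fence (a point): middle of the top edge of the fence's guiding face: a dark wooden strip fixed on the jig's left side, 230 mm long along the jig's x, 20 mm wide, 22 mm above the base's top face. The guiding face looks to the jig's -y and is the plane y = +86 mm of the jig. A template lying against it is 1 mm left of its seated place; its holes still drop over the pins when slid along it
- template: Blue plastic plate, loose, 150 (x) x 170 (y) x 12 mm, 0.28 to 0.45 kg; origin at the centre of its underside, z up. Two round through holes 15.5 mm in diameter at x = +28, y = +50 and -50 mm; a window 50 (x) x 70 (y) mm centred at x = -30, y = 0. Slides with a push of 1 to 4 N. Seated, its axes are parallel to the jig's and its origin lies in the middle of the jig's top face
- template_near (a point): middle of the template's robot-side edge, underside (x = -75 mm of the template). At the start this edge lies on the jig base and the far part rests on the pins, so the plate is tilted about 5 degrees. It then lies 14 to 34 mm too far back towards the robot and 6 to 18 mm too far right, away from the fence, turned up to 0.1 rad against the jig
- pin_left (a point): tip of the jig's left (+y) pin, the one nearer the fence: jig x = +28, y = +50 mm. Bullet-nosed steel pin, 12 mm in diameter, 6 mm at the tip, standing 10 mm above the base's top face
- pin_right (a point): tip of the jig's right (-y) pin, jig x = +28, y = -50 mm, same size
- hole_left (a point): centre of the template's left (+y) hole, at its underside
- hole_right (a point): centre of the template's right (-y) hole, at its underside
- hinge: brass butt-hinge leaf, 70 x 32 x 8 mm, lying on the jig base behind the fence. Origin at its underside. Not to be moved
- offcut: small wooden offcut block, 26 x 75 x 30 mm, standing on the jig base near its far edge. Origin at its underside. Not to be moved
- mallet: rubber mallet with wooden handle lying on the bench to the left, about 230 mm long, head 52 mm across. Origin at its underside. Not to be moved
- screwdriver: screwdriver lying on the bench to the right. Origin at its underside. Not to be moved
- glue: white glue bottle, 52 mm across, 130 mm tall, standing on the bench to the right. Origin at its underside. Not to be moved
- tape: grey tape measure, 62 x 36 x 58 mm, standing on the bench to the left. Origin at its underside. Not to be moved
- screw_jar: amber jar with steel cap, 64 mm across, 75 mm tall, standing on the bench to the right. Origin at its underside. Not to be moved
Mind the look-alikes: they are no part of the job. Of the things like the template, leave any that is red; of the rest the larger one is meant.

How it is judged:
At the end, for the whole second after the job is handed in: The template lies flat on the jig base (underside within 1.8 mm of it, tilted less than 0.02 rad), both holes over their pins (centres within 4 mm), at rest (z of template in the frame of jig below 0.0198 m and angle between template's own z axis and vertical below 0.02 rad and horizontal distance between hole_left and pin_left below 0.004 m and horizontal distance between hole_right and pin_right below 0.004 m and linear speed of template below 0.01 m/s); the robot touches nothing.
It fails at once if the template is lifted (its middle more than about 12 mm above where it lay at the start) (z of template in the frame of jig above 0.036 m).
It fails at once if the template is tipped up by more than 0.25 rad (angle between template's own z axis and vertical above 0.25 rad).
It fails at once if the template is gripped, squeezed or pushed with more than 35 N (contact force between the fingers and template above 35 N).
It fails at once if a bystander is moved by more than 25 mm (distance of any of hinge, offcut, mallet, screwdriver, glue, tape, screw_jar from where it was at the start of the episode above 0.025 m).
It also fails if it takes over 58 s, if anything falls off the work surface, if the arm or the gripper's body presses on something with over 40 N, if the wrist force passes 120 N, or if a joint passes its speed limit or range.

## Working session

There is one attempt and no reset: what is moved stays moved. The work goes in short steps, Python scripts to look and compute and a tool call to move; the robot and the scene stay as the last step left them, time stands still between calls to the robot, and variables do not carry over. Pictures are saved under pics/ and viewed, and the job is handed in when it is done.

Besides the shell and the picture viewer there is one more tool, called as a command line: name --argument value ..., lists and objects as JSON in quotes. jog_arm: Moves the arm, as the interface text tells. Its arguments: {"type":"object","properties":{"delta_pos":{"type":"array","items":{"type":"array","items":{"type":"number"}}},"turn":{"type":"array","items":{"type":"array","items":{"type":"number"}}},"grip":{"type":"array","items":{"type":"number"}},"newtons":{"type":"number"}},"required":["delta_pos","turn","grip"]}

```bash
ls; mkdir -p pics
python3 - <<'E'
from plant import telemetry, vision, bot
import cv2, numpy as np
s=telemetry.state(); print({k:np.round(v,3).tolist() for k,v in s.items()})
for n in ["scene","side","wrist"]:
    im=vision.get_image(n); cv2.imwrite(f"pics/{n}0.png",im[:,:,::-1])
    print(n,vision.camera_info(n))
    for t in ["template","template_near","pin_left","pin_right","hole_left","hole_right","fence","jig"]:
        r=vision.place_of(t,n) if n!="wrist" else []
        print(t,[(np.round(d["centre"],4).tolist(),round(d["score"],2)) for d in r])
print(telemetry.state()["time"])
E
```

```text
pics
{'time': 0.0, 'joint_pos': [-1.426, 0.159, 1.598, -0.0, 1.386, -0.21], 'joint_vel': [0.001, -0.001, 0.0, 0.0, 0.001, -0.0], 'joint_torque': [0.0, -39.6, -33.143, -0.0, 0.008, -0.0], 'tool_pos': [0.2, -0.539, 0.404], 'ee_rot': [-3.14, -0.0, 0.355], 'wrist_force': [0.638, -0.282, 0.358], 'torque': [-0.032, 0.014, 0.015], 'finger_gap': 0.085}
scene {'fx': 591.6439713018206, 'fy': 591.6439713018206, 'cx': 324.3704566833055, 'cy': 242.96952056988732, 'D': array([-0.17490735,  0.        ,  0.        ,  0.        ,  0.        ]), 'position': array([ 1.39821609, -0.13125388,  1.05174423]), 'orientation': array([-2.40214851,  0.01692511,  1.41622769])}
template [([0.2555, -0.2329, 0.0097], 0.77), ([0.2685, 0.2676, 0.0109], 0.6), ([0.5357, -0.001, 0.0231], 0.56)]
template_near [([0.2382, -0.3078, 0.0103], 0.9), ([0.2587, 0.3226, 0.0058], 0.66), ([0.4688, -0.023, 0.0141], 0.61)]
pin_left [([0.5732, 0.0685, 0.0295], 0.75)]
pin_right [([0.5983, -0.0245, 0.0286], 0.62)]
hole_left [([0.5433, 0.0542, 0.0253], 0.89), ([0.2275, 0.246, 0.0076], 0.89), ([0.3117, -0.2202, 0.0109], 0.88), ([0.5708, -
[... 1100 characters left out ...]
0409], 0.73)]
jig [([0.5611, 0.0129, -0.001], 0.58)]
wrist {'fx': 415.96879963712826, 'fy': 415.96879963712826, 'cx': 320.59302460558985, 'cy': 245.28441768008207, 'D': array([-0.08108212,  0.        ,  0.        ,  0.        ,  0.        ]), 'T_tool_cam': array([[-4.35027569e-04, -9.53748964e-01, -3.00603934e-01,
         7.60166852e-02],
       [ 9.99999396e-01, -7.18234060e-04,  8.31618137e-04,
        -7.50023221e-04],
       [-1.00905892e-03, -3.00603391e-01,  9.53748700e-01,
         2.99512726e-02],
       [ 0.00000000e+00,  0.00000000e+00,  0.00000000e+00,
         1.00000000e+00]])}
template []
template_near []
pin_left []
pin_right []
hole_left []
hole_right []
fence []
jig []
0.95
```

View pics/scene0.png

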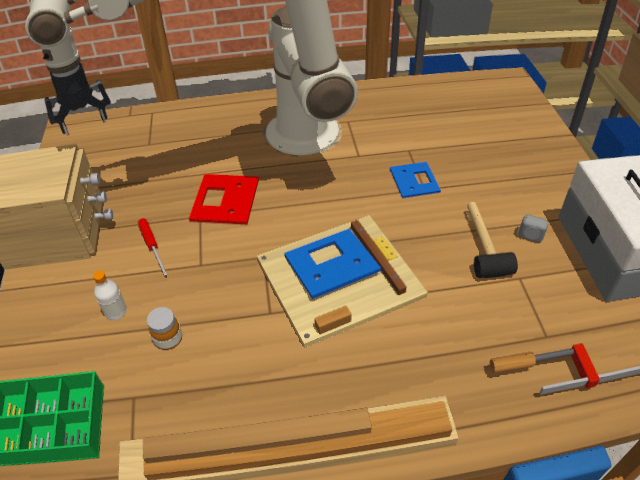

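View pics/side0.png

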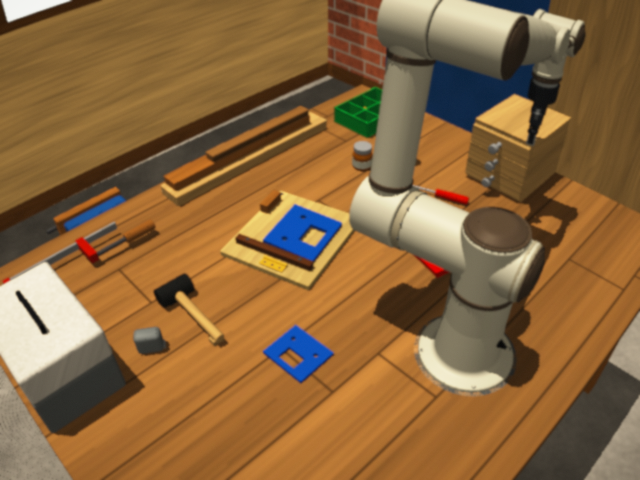

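The blue plate, larger than the one near (415,178), lies on the jig at about (335,262) in the scene view. The fence is at its right in the picture, with the hinge behind the fence and the offcut at (333,320). Next I'm moving the wrist camera over it for a precise look.

jog_arm --delta_pos '[[40,-31,0],[80,-62,0],[120,-94,0],[160,-125,0],[200,-156,0],[240,-188,0],[280,-219,0],[320,-250,0]]' --turn '[[0,0,0],[0,0,0],[0,0,0],[0,0,0],[0,0,0],[0,0,0],[0,0,0],[0,0,0]]' --grip '[-1,-1,-1,-1,-1,-1,-1,-1]'

```text
time: 1.62
tool_pos: [0.3752, -0.2536, 0.405]
ee_rot: [3.141, -0.0, 0.354]
wrist_force: [1.2, 0.0, 0.2]
finger_gap: 0.0855
```

Run:
```python
from plant import telemetry
import numpy as np
s=telemetry.state(); print(s['time'],np.round(s['tool_pos'],4),np.round(s['ee_rot'],4),s['wrist_force'])
from scipy.spatial.transform import Rotation as R
r=R.from_euler('xyz',s['ee_rot'])
print(r.inv().apply(np.array([0.50,-0.03,0.405])-s['tool_pos'])*1000)
```

```text
1.6167 [ 0.3752 -0.2536  0.405 ] [ 3.1407e+00 -4.0000e-04  3.5430e-01] [1.19100058 0.03846835 0.24443255]
[ 1.94594855e+02 -1.66377023e+02 -8.54031498e-02]
```

jog_arm --delta_pos '[[30,-26,0],[60,-52,0],[90,-78,0],[120,-103,0],[150,-129,0],[195,-166,0],[195,-166,0],[195,-166,0]]' --turn '[[0,0,0.01],[0,0,0.02],[0,0,0.03],[0,0,0.04],[0,0,0.05],[0,0,0.05],[0,0,0.05],[0,0,0.05]]' --grip '[-1,-1,-1,-1,-1,-1,-1,-1]'

```text
time: 2.28
tool_pos: [0.5015, -0.0272, 0.405]
ee_rot: [3.142, -0.001, 0.309]
wrist_force: [-0.0, -1.2, -0.4]
finger_gap: 0.0852
```

```bash
cat > h.py <<'E'
from plant import telemetry, vision, bot
import cv2, numpy as np
from scipy.spatial.transform import Rotation as R
def cam(name,s=None):
    c=vision.camera_info(name); K=np.array([[c['fx'],0,c['cx']],[0,c['fy'],c['cy']],[0,0,1]]);D=np.array(c['D'])
    if name=='wrist':
        T=np.eye(4);T[:3,:3]=R.from_euler('xyz',s['ee_rot']).as_matrix();T[:3,3]=s['tool_pos'];T=T@c['T_tool_cam']
    else:
        T=np.eye(4);T[:3,:3]=R.from_euler('xyz',c['orientation']).as_matrix();T[:3,3]=c['position']
    return K,D,T
def proj(P,C):
    K,D,T=C; Ti=np.linalg.inv(T)
    return cv2.projectPoints(np.atleast_2d(P).astype(float),cv2.Rodrigues(Ti[:3,:3])[0],Ti[:3,3],K,D)[0][:,0]
def unproj(uv,z,C):
    K,D,T=C; p=cv2.undistortPoints(np.array(uv,float).reshape(-1,1,2),K,D)[:,0]
    d=np.c_[p,np.ones(len(p))]@T[:3,:3].T
    return T[:3,3]+d*((np.asarray(z)-T[2,3])/d[:,2])[:,None]
E
python3 - <<'E'
from h import *
s=telemetry.state(); im=vision.get_image('wrist'); cv2.imwrite('pics/wrist1.png',im[:,:,::-1])
print(s['time'],np.round(s['tool_pos'],4),np.round(s['ee_rot'],4),s['wrist_force'])
np.savez('w1.npz',im=im,p=s['tool_pos'],r=s['ee_rot'])
for t in ["template","template_near","pin_left","pin_right","hole_left","hole_right","fence","jig"]:
    print(t,[(np.round(d["centre"],4).tolist(),round(d["score"],2)) for d in vision.place_of(t,'wrist')])
E
```

```text
2.2833 [ 0.5015 -0.0272  0.405 ] [ 3.1415e+00 -1.3000e-03  3.0930e-01] [-0.04710986 -1.22132495 -0.44273828]
template [([0.2532, -0.2321, 0.0137], 0.86), ([0.5294, -0.0005, 0.02], 0.6), ([0.5347, 0.0939, 0.0382], 0.51)]
template_near [([0.4653, -0.0213, 0.0204], 0.75)]
pin_left []
pin_right []
hole_left [([0.3112, -0.2195, 0.0081], 0.96), ([0.5488, 0.058, 0.0254], 0.95), ([0.2326, 0.2449, 0.0109], 0.78)]
hole_right [([0.5783, -0.0366, 0.0254], 0.98), ([0.3018, 0.2535, 0.0062], 0.61), ([0.5346, 0.0929, 0.0398], 0.22)]
fence [([0.5347, 0.0955, 0.0375], 0.85)]
jig []
```

View pics/wrist1.png

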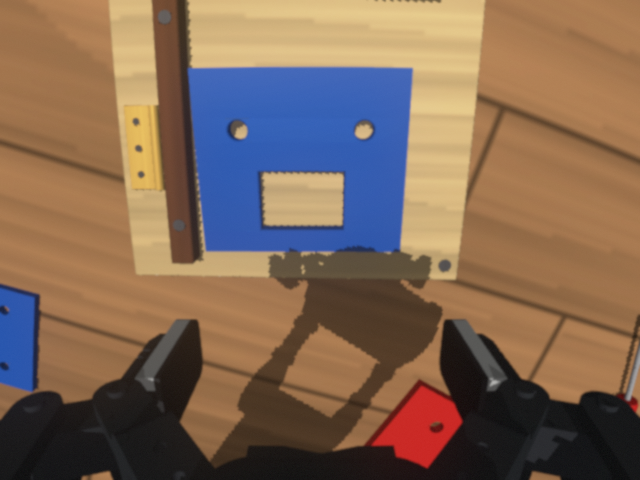

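The wrist view shows the plate (corners about (189,69), (412,68), (401,250), (206,250)), holes at (238,130) and (364,130), the fence along its left side, and the base's near edge from (136,275) to (457,279).

Run:
```python
from h import *
d=np.load('w1.npz'); im=d['im']; C=cam('wrist',dict(ee_rot=d['r'],tool_pos=d['p']))
hsv=cv2.cvtColor(im,cv2.COLOR_RGB2HSV)
m=cv2.inRange(hsv,(100,120,60),(130,255,255))
n,l,st,ce=cv2.connectedComponentsWithStats(m)
i=1+np.argmax(st[1:,4]); mm=(l==i).astype(np.uint8)
cs,_=cv2.findContours(mm,cv2.RETR_CCOMP,cv2.CHAIN_APPROX_NONE)
cs=sorted(cs,key=cv2.contourArea,reverse=True)
for c in cs[:5]: print(cv2.contourArea(c),c[:,0].mean(0),cv2.minAreaRect(c))
q=cv2.approxPolyDP(cs[0],8,True)[:,0]; print(q.tolist())
cv2.imwrite('pics/crop1.png',cv2.resize(im[40:290,100:500,::-1],None,fx=2,fy=2,interpolation=cv2.INTER_CUBIC))
```

```text
37674.0 [300.78940568 155.53229974] ((299.5, 159.5), (183.0, 223.0), 90.0)
4823.0 [301.98905109 198.39781022] ((302.0, 199.0), (86.0, 58.0), 0.0)
348.5 [363.33898305 129.71186441] ((363.2500305175781, 129.75003051757812), (19.798988342285156, 21.920310974121094), 45.0)
316.0 [238.51785714 129.53571429] ((238.50003051757812, 129.50001525878906), (21.21320343017578, 18.384775161743164), 45.0)
[[188, 69], [207, 249], [398, 250], [410, 69]]
```

View pics/crop1.png

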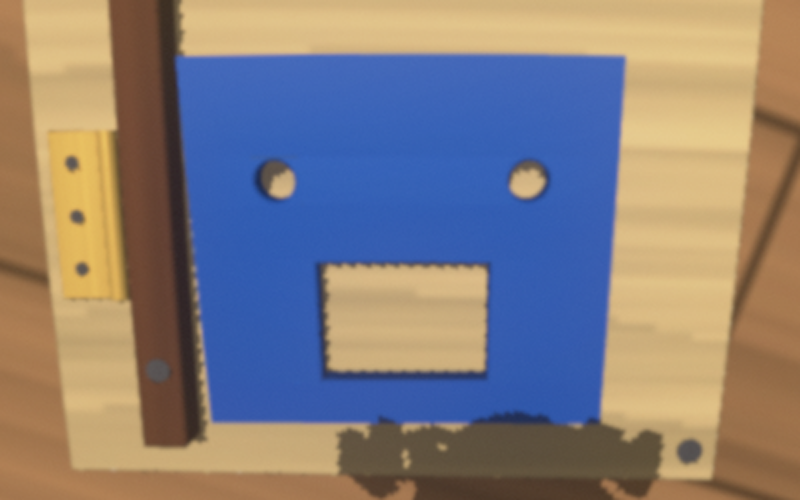

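```bash
cat > fit.py <<'E'
from h import *
from scipy.optimize import least_squares
def J(p,P): # 2D pose
    c,s=np.cos(p[2]),np.sin(p[2]); P=np.atleast_2d(P)
    return np.c_[p[0]+c*P[:,0]-s*P[:,1],p[1]+s*P[:,0]+c*P[:,1],P[:,2]]
def linres(uv,A,B,p,C): # distance of observed pixel to projected line A-B
    a,b=proj(J(p,[A,B]),C); t=(b-a)/np.linalg.norm(b-a); n=np.array([-t[1],t[0]])
    return (np.atleast_2d(uv)-a)@n
E
python3 - <<'E'
from fit import *
d=np.load('w1.npz'); C=cam('wrist',dict(ee_rot=d['r'],tool_pos=d['p']))
z=.018
def rj(p):
    return np.r_[linres([(112,40),(124,150),(135.5,273)],(-.135,.15,z),(.1,.15,z),p,C),
      linres([(481,40),(469,160),(457.5,279)],(-.135,-.15,z),(.1,-.15,z),p,C),
      linres([(137,274.5),(250,276.5),(455,279.5)],(-.135,-.15,z),(-.135,.15,z),p,C)]
sj=least_squares(rj,[.56,.01,.305]); j=sj.x; print('jig',j,np.round(sj.fun,1))
# fence face line check
f=J(j,[(-.115,.086,.04),(.1,.086,.04)]); print('fence top edge px',proj(f,C))
print('pins',J(j,[(.028,.05,.028),(.028,-.05,.028)]))
for tilt in (.06,.075,.09):
    c,s=np.cos(tilt),np.sin(tilt)
    def T(x,y,zz): # plate coords -> pose frame with near edge bottom at z=.018
        X=x+.075; return (-.075+X*c-zz*s, y, .018+X*s+zz*c)
    P=[T(.075,.085,.012),T(-.075,.085,.012),T(-.075,-.085,.012),T(.075,-.085,.012)]
    H=[T(.028,.05,.012),T(.028,-.05,.012)]
    o=np.array([(189,68.5),(206,250),(401,250.5),(412.5,68.5)]); oh=np.array([(238.5,129.7),(363.5,129.7)])
    st=least_squares(lambda p:np.r_[(proj(J(p,P),C)-o).ravel(),(proj(J(p,H),C)-oh).ravel()],[.535,0,.31]); 
    t=st.x; print('tilt',tilt,t,np.round(st.fun,1),(st.fun**2).sum())
    cc,ss=np.cos(j[2]),np.sin(j[2]); dd=t[:2]-j[:2]; print(' rel jig mm',1e3*(cc*dd[0]+ss*dd[1]),1e3*(-ss*dd[0]+cc*dd[1]),'yaw',t[2]-j[2])
E
```

```text
jig [0.55975147 0.0136859  0.29468982] [ 0.1  0.8 -0.3 -0.8 -0.3  0.5  0.4 -0.1 -0.3]
fence top edge px [[194.85233633 263.86982091]
 [176.97654756 -12.25921466]]
pins [[ 0.5720223   0.06966292  0.028     ]
 [ 0.60106661 -0.02602631  0.028     ]]
tilt 0.06 [ 0.53322115 -0.00058127  0.30760446] [ 0.2 -0.6  0.3  0.8 -1.   0.5 -0.1 -1.  -0.3  0.3  1.   0.2] 4.675268272948398
 rel jig mm -29.530459371032514 -5.946597770024756 yaw 0.012914639962981422
tilt 0.075 [ 0.53341382 -0.00057639  0.30737282] [-0.6 -0.7  0.3  0.8 -1.   0.5  0.6 -1.1 -0.6  0.5  1.2  0.4] 6.72033780857105
 rel jig mm -29.34467260233986 -5.9978848094622945 yaw 0.012683009252344224
tilt 0.09 [ 0.5336266  -0.00056536  0.30714277] [-1.4 -0.8  0.3  0.8 -0.9  0.5  1.3 -1.2 -0.9  0.7  1.5  0.6] 11.43272518926323
 rel jig mm -29.137865349512463 -6.0491352043389135 yaw 0.012452952405077211
```

```bash
cat > go.py <<'E'
from fit import *
j=np.array([.55975,.01369,.2947])
def goal(jx,jy,z,yaw=None):
    s=telemetry.state(); r=R.from_euler('xyz',s['ee_rot'])
    t=J(j,[(jx,jy,z)])[0]; rt=R.from_euler('xyz',[np.pi,0,j[2] if yaw is None else yaw])
    cc,ss=np.cos(j[2]),np.sin(j[2]); d=np.array(s['tool_pos'])[:2]-j[:2]
    print('t',round(s['time'],2),'now jig mm',np.round(1e3*np.array([cc*d[0]+ss*d[1],-ss*d[0]+cc*d[1],s['tool_pos'][2]]),1),'F',np.round(s['wrist_force'],1),'gap',s['finger_gap'])
    print('delta mm',np.round(1e3*r.inv().apply(t-s['tool_pos']),1),'turn',np.round((r.inv()*rt).as_rotvec(),4))
E
python3 -c "
from go import *
goal(-.028,-.125,.26)"
```

```text
t 2.73 now jig mm [-69.9 -25.5 405. ] F [-1.  -0.7 -0.3] gap 0.08530043589813585
delta mm [ 41.   99.7 145.1] turn [ 0.0009 -0.0005  0.0081]
```

jog_arm --delta_pos '[[10,22,32],[18,44,64],[26,66,96],[34,88,120],[41,100,145],[41,100,145],[41,100,145],[41,100,145]]' --turn '[[0.001,0,0.008],[0.001,0,0.008],[0.001,0,0.008],[0.001,0,0.008],[0.001,0,0.008],[0.001,0,0.008],[0.001,0,0.008],[0.001,0,0.008]]' --grip '[1,1,1,1,1,1,1,1]'

```text
time: 3.4
tool_pos: [0.5694, -0.1144, 0.2613]
ee_rot: [3.141, -0.001, 0.295]
wrist_force: [0.5, -0.8, 1.2]
finger_gap: -0.0001
```

Run:
```python
from go import *
goal(-.028,-.125,.196)
s=telemetry.state(); im=vision.get_image('wrist'); cv2.imwrite('pics/wrist2.png',im[:,:,::-1])
```

```text
t 3.4 now jig mm [ -28.  -125.4  261.3] F [ 0.5 -0.8  1.2] gap -0.00014022282551379536
delta mm [-0.1 -0.4 65.3] turn [ 0.0005 -0.0015 -0.0002]
```

View pics/wrist2.png

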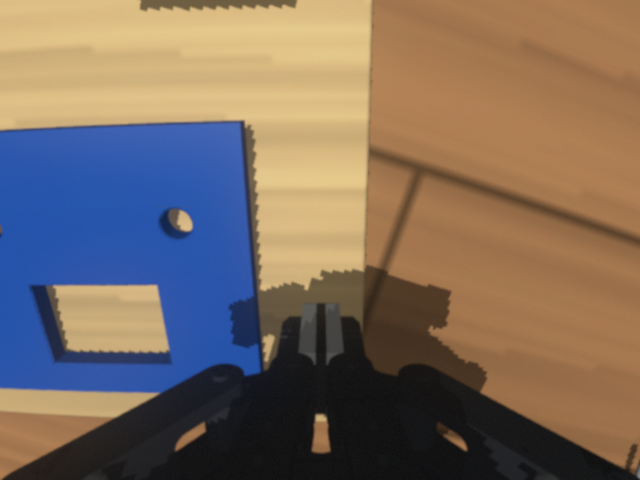

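The closed fingertips are at about (320,310), just right of the plate's right edge at (262,370) and clear of it. I'll lower beside it.

jog_arm --delta_pos '[[0,0,20],[0,0,40],[0,0,58],[0,0,65],[0,0,65],[0,0,65]]' --turn '[[0,-0.001,0],[0,-0.001,0],[0,-0.001,0],[0,-0.001,0],[0,-0.001,0],[0,-0.001,0]]' --grip '[1,1,1,1,1,1]'

```text
time: 3.95
tool_pos: [0.5702, -0.1141, 0.1985]
ee_rot: [3.139, -0.003, 0.295]
wrist_force: [0.9, -0.0, -0.2]
finger_gap: 0.0004
```

jog_arm --delta_pos '[[0,-4,0],[0,-8,0],[0,-10,0],[0,-12,0],[0,-14,0],[0,-16,0],[0,-16,0]]' --turn '[[0,0,0],[0,0,0],[0,0,0],[0,0,0],[0,0,0],[0,0,0],[0,0,0]]' --grip '[1,1,1,1,1,1,1]'

```text
time: 4.53
tool_pos: [0.5654, -0.0984, 0.1984]
ee_rot: [3.139, -0.003, 0.296]
wrist_force: [-0.4, -0.6, 0.3]
finger_gap: 0.0003
```

Run:
```python
from go import *
goal(-.028,-.098,.196)
s=telemetry.state(); im=vision.get_image('wrist'); cv2.imwrite('pics/wrist3.png',im[:,:,::-1])
```

```text
t 4.53 now jig mm [ -27.2 -108.9  198.4] F [-0.4 -0.6  0.3] gap 0.00027320566791081866
delta mm [ -0.8 -10.9   2.4] turn [ 0.0025 -0.0029  0.001 ]
```

View pics/wrist3.png

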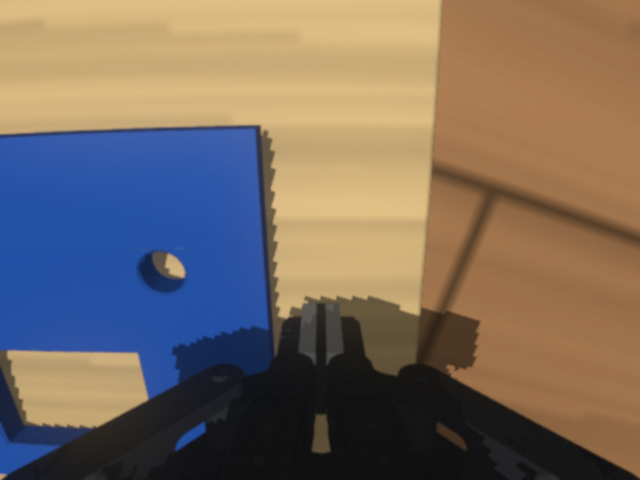

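The fingers stand about 10 mm right of the edge at (272,340), with no contact yet. I'll push left in small steps.

jog_arm --delta_pos '[[0,-2,2],[0,-4,2],[0,-5,2],[0,-6,2],[0,-6,2]]' --turn '[[0.002,-0.003,0],[0.002,-0.003,0],[0.002,-0.003,0],[0.002,-0.003,0],[0.002,-0.003,0]]' --grip '[1,1,1,1,1]'

```text
time: 5.0
tool_pos: [0.5637, -0.0929, 0.1963]
ee_rot: [3.141, 0.0, 0.296]
wrist_force: [0.6, -1.2, -1.3]
finger_gap: -0.0
```

jog_arm --delta_pos '[[0,-1,0],[0,-2,0],[0,-3,0],[0,-3,0]]' --turn '[[0,0,0],[0,0,0],[0,0,0],[0,0,0]]' --grip '[1,1,1,1]'

```text
time: 5.33
tool_pos: [0.5628, -0.0899, 0.1963]
ee_rot: [3.141, 0.0, 0.296]
wrist_force: [-0.1, -1.8, -0.9]
finger_gap: -0.0001
```

jog_arm --delta_pos '[[0,-1,0],[0,-2,0],[0,-3,0],[0,-3,0]]' --turn '[[0,0,0],[0,0,0],[0,0,0],[0,0,0]]' --grip '[1,1,1,1]'

```text
time: 5.67
tool_pos: [0.562, -0.0876, 0.1965]
ee_rot: [3.139, 0.0, 0.296]
wrist_force: [0.3, -5.3, -2.2]
finger_gap: -0.0
```

Run:
```python
from go import *
goal(-.028,-.093,.196)
s=telemetry.state(); im=vision.get_image('wrist'); cv2.imwrite('pics/wrist4.png',im[:,:,::-1])
```

```text
t 5.67 now jig mm [-27.3 -97.6 196.5] F [ 0.3 -5.3 -2.2] gap -3.4858615517125256e-05
delta mm [-0.7 -4.6  0.5] turn [0.0029 0.0003 0.0017]
```

View pics/wrist4.png

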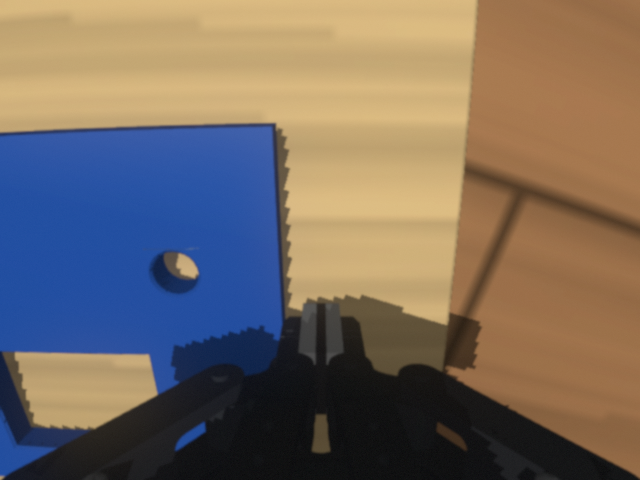

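Contact has begun (about 5 N sideways) and the plate's edge meets the finger at (285,320). I'll keep pushing.

jog_arm --delta_pos '[[0,-0.7,0],[0,-1.4,0],[0,-2,0],[0,-2,0]]' --turn '[[0,0,0],[0,0,0],[0,0,0],[0,0,0]]' --grip '[1,1,1,1]'

```text
time: 6.05
tool_pos: [0.5614, -0.0869, 0.1967]
ee_rot: [3.136, 0.001, 0.297]
wrist_force: [-0.5, -10.3, -1.6]
finger_gap: -0.0002
```

jog_arm --delta_pos '[[0,-0.7,0],[0,-1.4,0],[0,-2,0],[0,-2,0]]' --turn '[[0,0,0],[0,0,0],[0,0,0],[0,0,0]]' --grip '[1,1,1,1]'

```text
time: 6.38
tool_pos: [0.561, -0.0862, 0.197]
ee_rot: [3.132, 0.001, 0.298]
wrist_force: [-0.8, -10.0, -1.7]
finger_gap: -0.0005
```

Run:
```python
from go import *
goal(-.028,-.091,.196)
s=telemetry.state(); im=vision.get_image('scene'); cv2.imwrite('pics/s5.png',cv2.resize(im[200:360,240:440,::-1],None,fx=4,fy=3.75,interpolation=cv2.INTER_CUBIC))
```

```text
t 6.38 now jig mm [-27.9 -95.9 197. ] F [ -0.8 -10.   -1.7] gap -0.0004532770074980106
delta mm [-0.1 -4.9  0.9] turn [0.0094 0.0013 0.0028]
```

View pics/s5.png

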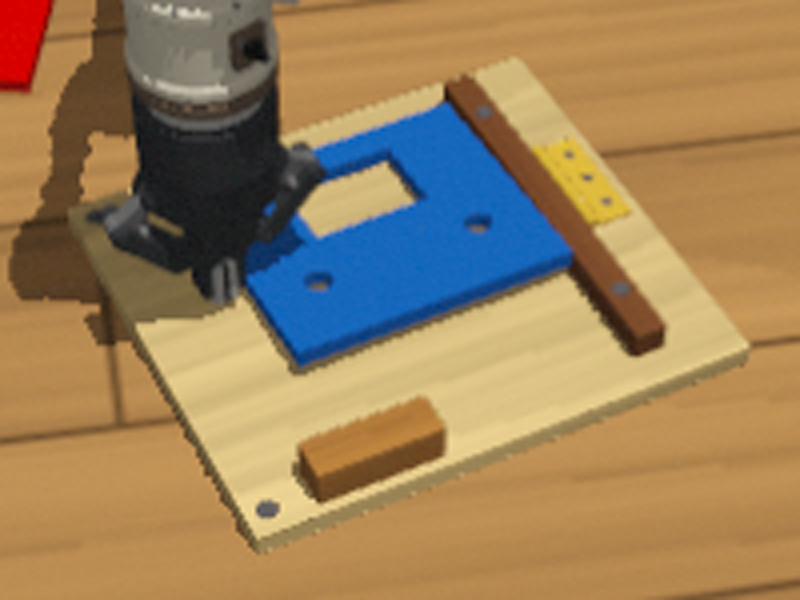

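Run:
```python
from go import *
s=telemetry.state(); im=vision.get_image('wrist'); cv2.imwrite('pics/wrist5.png',im[:,:,::-1])
im=vision.get_image('side'); cv2.imwrite('pics/side5.png',cv2.resize(im[180:300,210:370,::-1],None,fx=5,fy=5,interpolation=cv2.INTER_CUBIC))
```

```text
(no output)
```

View pics/wrist5.png

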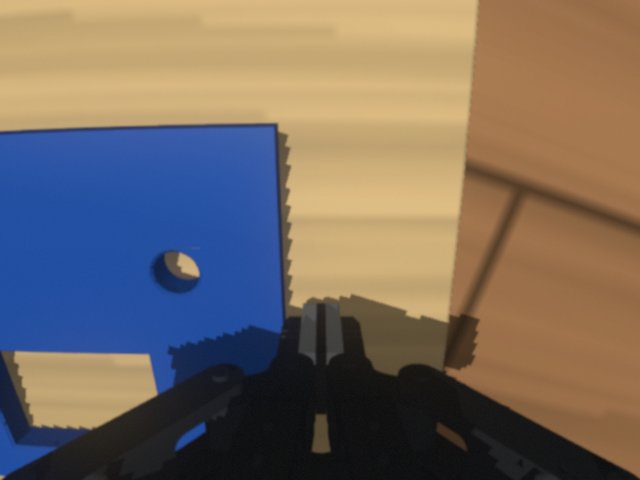

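View pics/side5.png

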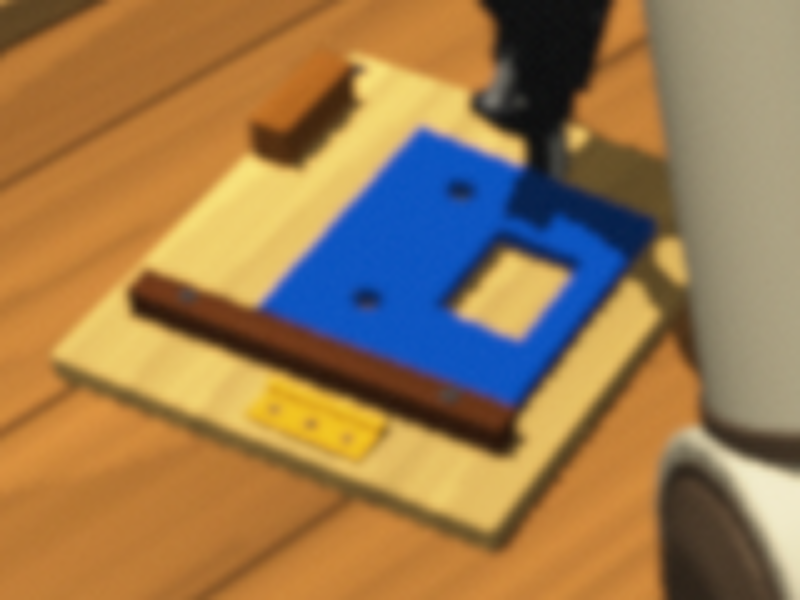

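Run:
```python
from go import *
s=telemetry.state(); C=cam('wrist',s)
z=.018
# joint-free: unproject jig right edge and plate edge in jig coords
def tojig(P):
    cc,ss=np.cos(j[2]),np.sin(j[2]); d=P[:,:2]-j[:2]; return 1e3*np.c_[cc*d[:,0]+ss*d[:,1],-ss*d[:,0]+cc*d[:,1]]
print('jig right edge',tojig(unproj([(477,2),(464,180),(452,290)],.018,C)))
tilt=.07
for zz in ([.0385,.033+.003]):pass
print('plate right edge', tojig(unproj([(276.5,124),(281,220),(284.5,310)],[.0405,.0375,.035],C)))
print('far edge',tojig(unproj([(2,131),(140,127.5)],.0405,C)))
print('hole R',tojig(unproj([(175.5,271.5)],.0372,C)))
```

```text
jig right edge [[  85.03407875 -148.4095256 ]
 [  25.72146297 -149.02213646]
 [ -17.61807165 -148.79865071]]
plate right edge [[ 45.40203448 -83.7182028 ]
 [ 15.58734133 -84.08672995]
 [-17.4841566  -84.21276011]]
far edge [[ 45.07547323   1.51130399]
 [ 44.84082799 -42.94326025]]
hole R [[ -2.19933507 -48.05201193]]
```

The side and wrist views both put the plate against the fence: right edge at jig y ≈ -84, parallel to the jig, still about 30 mm too near in x. Next I back off, rise, open, and go behind the near edge.

jog_arm --delta_pos '[[0,10,0],[0,18,-5],[0,18,-35],[0,18,-65],[-20,18,-70],[-40,0,-70],[-60,-20,-70],[-80,-40,-70]]' --turn '[[0.009,0,0.002],[0.009,0,0.002],[0.009,0,0.002],[0.009,0,0.002],[0.009,0,0.002],[0.009,0,0.002],[0.009,0,0.002],[0.009,0,0.002]]' --grip '[1,1,1,1,-1,-1,-1,-1]'

```text
time: 7.2
tool_pos: [0.472, -0.0707, 0.2673]
ee_rot: [-3.141, 0.0, 0.294]
wrist_force: [0.2, 0.9, 0.5]
finger_gap: 0.0485
```

Run:
```python
from go import *
goal(-.135,.0,.26)
```

```text
t 7.2 now jig mm [-108.5  -55.2  267.3] F [0.2 0.9 0.5] gap 0.0484799021340815
delta mm [-26.5 -55.2   7.3] turn [-0.0003  0.0002 -0.0004]
```

jog_arm --delta_pos '[[-8,-15,0],[-16,-30,0],[-24,-45,0],[-26,-55,0],[-26,-55,0],[-26,-55,0]]' --turn '[[0,0,0],[0,0,0],[0,0,0],[0,0,0],[0,0,0],[0,0,0]]' --grip '[-1,-1,-1,-1,-1,-1]'

```text
time: 7.7
tool_pos: [0.4316, -0.0256, 0.2678]
ee_rot: [3.141, -0.001, 0.295]
wrist_force: [0.9, -0.4, 0.2]
finger_gap: 0.0853
```

Run:
```python
from go import *
goal(-.135,.0,.19)
s=telemetry.state(); im=vision.get_image('wrist'); cv2.imwrite('pics/wrist6.png',im[:,:,::-1])
C=cam('wrist',s); c=vision.camera_info('wrist')
r=R.from_euler('xyz',s['ee_rot'])
for L in (.155,.160,.173):
  print(L,proj(r.apply(np.array([(.011,.0425,L),(.011,-.0425,L),(-.011,.0425,L)]))+s['tool_pos'],C).round(0).tolist(), proj(r.apply(np.array([(.011,0,L)]))+s['tool_pos'],C))
```

```text
t 7.7 now jig mm [-134.1   -0.3  267.8] F [ 0.9 -0.4  0.2] gap 0.08528562498925708
delta mm [-1.  -0.4 77.8] turn [ 0.0002 -0.0008  0.0003]
0.155 [[448.0, 318.0], [196.0, 318.0], [442.0, 373.0]] [[322.41462644 318.18572628]]
0.16 [[444.0, 311.0], [200.0, 311.0], [438.0, 365.0]] [[322.33927736 311.45041511]]
0.173 [[435.0, 295.0], [210.0, 296.0], [430.0, 346.0]] [[322.16441509 295.83482373]]
```

View pics/wrist6.png

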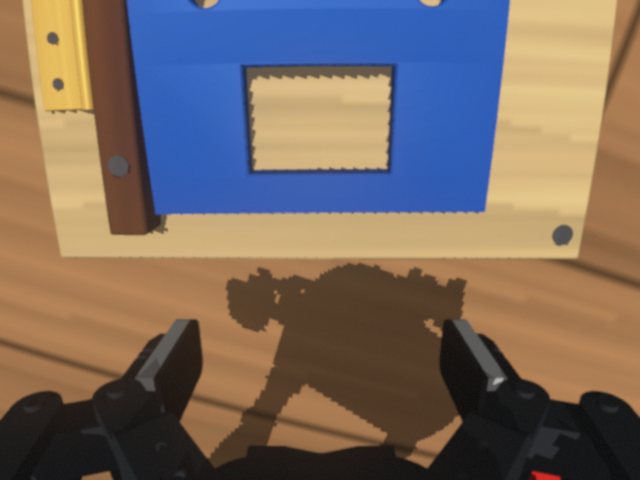

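Both open fingertips, at (185,322) and (457,322), stand behind the plate's near edge (row 212, columns 155 to 487). The open tips come out at about 160 mm ahead of the TCP. I'll lower to about 5 mm above the base.

jog_arm --delta_pos '[[0,0,25],[0,0,50],[0,0,70],[0,0,76],[0,0,79],[0,0,79],[0,0,79]]' --turn '[[0,0,0],[0,0,0],[0,0,0],[0,0,0],[0,0,0],[0,0,0],[0,0,0]]' --grip '[-1,-1,-1,-1,-1,-1,-1]'

```text
time: 8.33
tool_pos: [0.4328, -0.0264, 0.1899]
ee_rot: [3.14, -0.003, 0.294]
wrist_force: [0.3, 0.8, 0.2]
finger_gap: 0.0854
```

Run:
```python
from go import *
goal(-.115,.0,.1835)
s=telemetry.state(); im=vision.get_image('wrist'); cv2.imwrite('pics/wrist7.png',im[:,:,::-1])
```

```text
t 8.33 now jig mm [-133.1   -1.5  189.9] F [0.3 0.8 0.2] gap 0.08536184716727743
delta mm [18.1 -1.5  6.4] turn [ 0.0016 -0.0025 -0.0004]
```

View pics/wrist7.png

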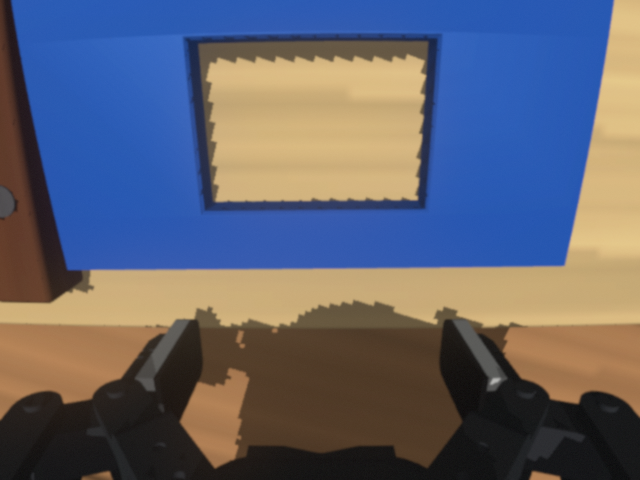

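The fingers are low behind the near edge, with roughly 20 mm still to go to it. I'm going down the last few millimetres and approaching.

jog_arm --delta_pos '[[0,-1,3],[0,-2,6],[4,-2,6.5],[7,-2,6.5],[10,-2,6.5],[12,-2,6.5],[12,-2,6.5]]' --turn '[[0.001,-0.002,0],[0.001,-0.002,0],[0.001,-0.002,0],[0.001,-0.002,0],[0.001,-0.002,0],[0.001,-0.002,0],[0.001,-0.002,0]]' --grip '[-1,-1,-1,-1,-1,-1,-1]'

```text
time: 8.97
tool_pos: [0.4443, -0.0209, 0.1838]
ee_rot: [3.14, -0.002, 0.295]
wrist_force: [-0.5, -0.2, 0.1]
finger_gap: 0.0854
```

jog_arm --delta_pos '[[1.5,0,0],[3,0,0],[4,0,0],[4,0,0]]' --turn '[[0,0,0],[0,0,0],[0,0,0],[0,0,0]]' --grip '[-1,-1,-1,-1]'

```text
time: 9.3
tool_pos: [0.4483, -0.0197, 0.1838]
ee_rot: [3.14, -0.002, 0.295]
wrist_force: [0.5, -0.6, -0.2]
finger_gap: 0.0852
```

jog_arm --delta_pos '[[1.5,0,0],[3,0,0],[4,0,0],[4,0,0]]' --turn '[[0,0,0],[0,0,0],[0,0,0],[0,0,0]]' --grip '[-1,-1,-1,-1]'

```text
time: 9.63
tool_pos: [0.4516, -0.0184, 0.1836]
ee_rot: [3.141, 0.001, 0.295]
wrist_force: [-5.1, -1.5, 3.2]
finger_gap: 0.0853
```

Run:
```python
from go import *
goal(-.100,.0,.1835)
s=telemetry.state(); im=vision.get_image('wrist'); cv2.imwrite('pics/wrist8.png',im[:,:,::-1])
```

```text
t 9.63 now jig mm [-112.8    0.7  183.6] F [-5.1 -1.5  3.2] gap 0.08530413350001949
delta mm [12.8  0.7  0.1] turn [0.0003 0.0008 0.0003]
```

View pics/wrist8.png

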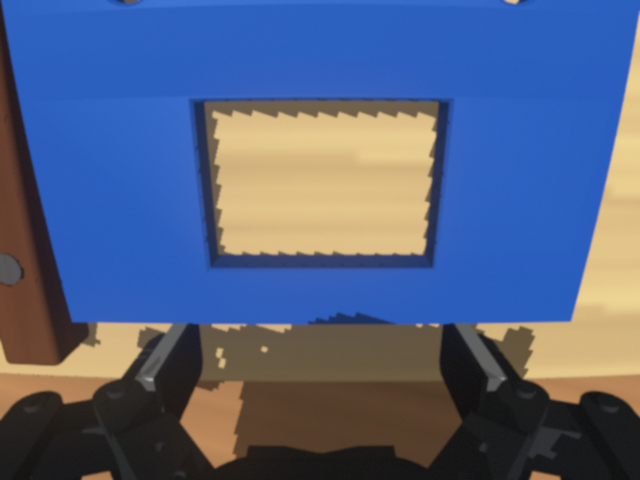

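Both fingers touch the near edge squarely (row 322) with about 5 N. Pushing forward about 29 mm in all, in small steps.

jog_arm --delta_pos '[[2,0,0],[3,0,0],[4,0,0],[5,0,0],[6,0,0],[6,0,0]]' --turn '[[0,0,0],[0,0,0],[0,0,0],[0,0,0],[0,0,0],[0,0,0]]' --grip '[-1,-1,-1,-1,-1,-1]'

```text
time: 10.18
tool_pos: [0.457, -0.0167, 0.1834]
ee_rot: [-3.141, 0.002, 0.295]
wrist_force: [-3.5, -0.4, 3.8]
finger_gap: 0.0853
```

jog_arm --delta_pos '[[2,0,0],[3,0,0],[4,0,0],[5,0,0],[6,0,0],[6,0,0]]' --turn '[[0,0,0],[0,0,0],[0,0,0],[0,0,0],[0,0,0],[0,0,0]]' --grip '[-1,-1,-1,-1,-1,-1]'

```text
time: 10.68
tool_pos: [0.4624, -0.015, 0.1833]
ee_rot: [-3.141, 0.004, 0.295]
wrist_force: [-4.6, -1.9, 3.0]
finger_gap: 0.0856
```

Run:
```python
from go import *
goal(-.084,.0,.1835)
s=telemetry.state(); im=vision.get_image('scene'); cv2.imwrite('pics/s9.png',cv2.resize(im[200:360,240:440,::-1],None,fx=4,fy=3.75,interpolation=cv2.INTER_CUBIC))
```

```text
t 10.68 now jig mm [-101.5    0.8  183.3] F [-4.6 -1.9  3. ] gap 0.0855521220048965
delta mm [17.5  0.8 -0.3] turn [-0.0005  0.0038  0.0005]
```

View pics/s9.png

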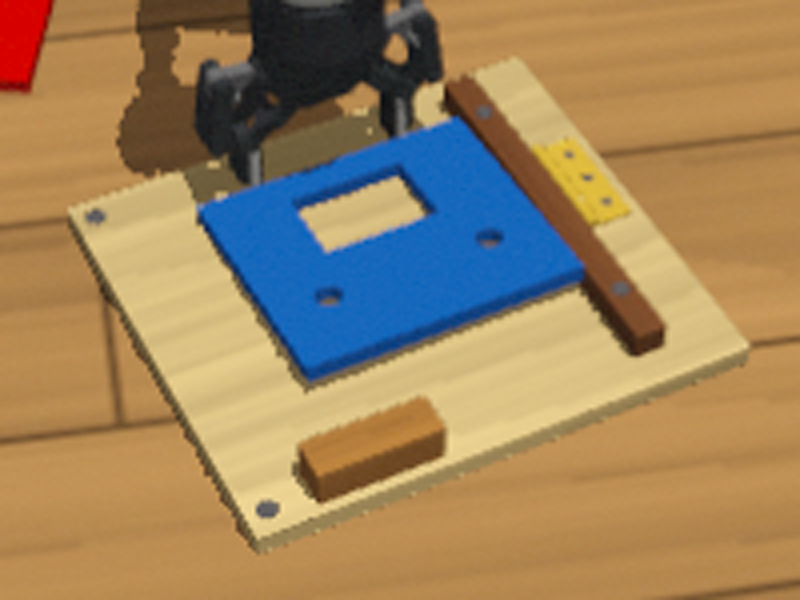

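The plate slides along the fence without turning, and its far edge still stands high. I'll keep going.

jog_arm --delta_pos '[[2,0,0],[3,0,0],[4,0,0],[5,0,0],[6,0,0],[6,0,0]]' --turn '[[0,0.003,0],[0,0.003,0],[0,0.003,0],[0,0.003,0],[0,0.003,0],[0,0.003,0]]' --grip '[-1,-1,-1,-1,-1,-1]'

```text
time: 11.23
tool_pos: [0.4678, -0.0133, 0.1832]
ee_rot: [-3.141, 0.002, 0.295]
wrist_force: [-4.7, -1.8, 3.2]
finger_gap: 0.0852
```

jog_arm --delta_pos '[[1.5,0,0],[2.5,0,0],[3.5,0,0],[4.5,0,0],[4.5,0,0]]' --turn '[[0,0.001,0],[0,0.001,0],[0,0.001,0],[0,0.001,0],[0,0.001,0]]' --grip '[-1,-1,-1,-1,-1]'

```text
time: 11.65
tool_pos: [0.4719, -0.012, 0.1832]
ee_rot: [-3.14, 0.002, 0.295]
wrist_force: [-4.5, -2.2, 4.3]
finger_gap: 0.0854
```

Run:
```python
from go import *
goal(-.084,.0,.1835)
s=telemetry.state(); im=vision.get_image('scene'); cv2.imwrite('pics/s10.png',cv2.resize(im[200:360,240:440,::-1],None,fx=4,fy=3.75,interpolation=cv2.INTER_CUBIC))
```

```text
t 11.65 now jig mm [-91.5   0.9 183.2] F [-4.5 -2.2  4.3] gap 0.0854154250195735
delta mm [ 7.5  0.9 -0.4] turn [-0.0013  0.0023  0.0007]
```

View pics/s10.png

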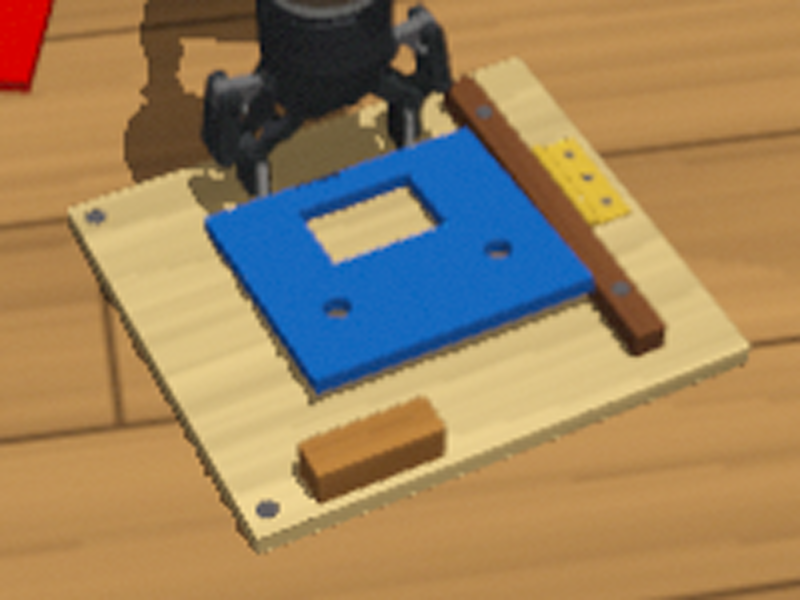

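The plate is still up on the pins with about 7 mm to go. Smaller steps from here.

jog_arm --delta_pos '[[1.2,0,0],[2,0,0],[3,0,0],[3,0,0]]' --turn '[[0,0.002,0],[0,0.002,0],[0,0.002,0],[0,0.002,0]]' --grip '[-1,-1,-1,-1]'

```text
time: 12.03
tool_pos: [0.4754, -0.0111, 0.1834]
ee_rot: [-3.141, -0.002, 0.295]
wrist_force: [0.1, 0.2, 0.6]
finger_gap: 0.0856
```

jog_arm --delta_pos '[[1,0,0],[1.5,0,0],[2,0,0],[2,0,0]]' --turn '[[0,0.002,0],[0,0.002,0],[0,0.002,0],[0,0.002,0]]' --grip '[-1,-1,-1,-1]'

```text
time: 12.37
tool_pos: [0.4771, -0.0107, 0.1833]
ee_rot: [-3.141, -0.003, 0.295]
wrist_force: [-3.8, -2.2, 0.9]
finger_gap: 0.0854
```

Run:
```python
from go import *
goal(-.084,.0,.1835)
s=telemetry.state(); im=vision.get_image('scene'); cv2.imwrite('pics/s11.png',cv2.resize(im[200:360,240:440,::-1],None,fx=4,fy=3.75,interpolation=cv2.INTER_CUBIC))
```

```text
t 12.37 now jig mm [-86.2   0.7 183.3] F [-3.8 -2.2  0.9] gap 0.0853987228850842
delta mm [ 2.2  0.7 -0.2] turn [-0.0006 -0.0025  0.0005]
```

View pics/s11.png

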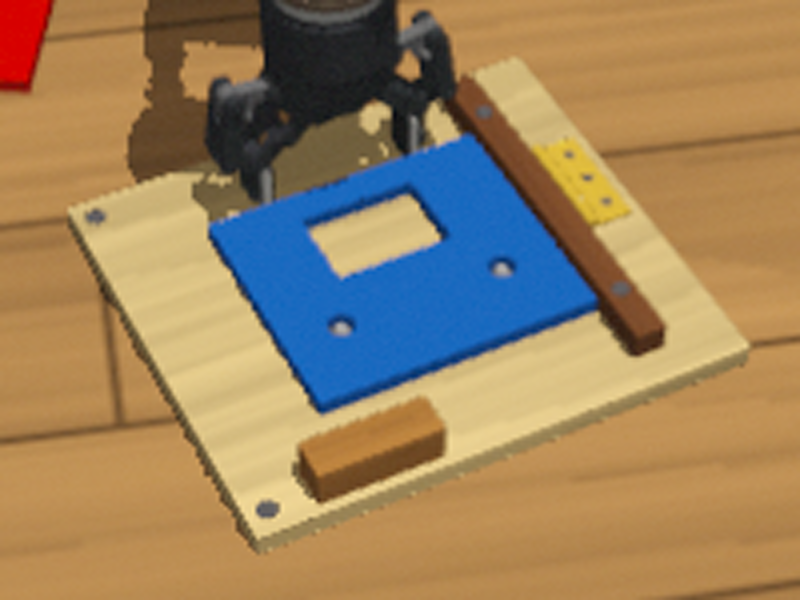

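The plate has dropped: both pins show in their holes at (342,327) and (502,268), and the dark gap under the far edge is gone. I'll back off toward the robot and rise to check.

jog_arm --delta_pos '[[-8,0,0],[-18,0,0],[-25,0,0],[-30,0,-10],[-35,0,-40],[-40,0,-80],[-40,0,-115],[-40,0,-150]]' --turn '[[0,0,0],[0,0,0],[0,0,0],[0,0,0],[0,0,0],[0,0,0],[0,0,0],[0,0,0]]' --grip '[-1,-1,-1,-1,-1,-1,-1,-1]'

```text
time: 13.08
tool_pos: [0.4376, -0.0224, 0.3348]
ee_rot: [-3.141, -0.004, 0.295]
wrist_force: [1.7, 0.2, 0.0]
finger_gap: 0.0853
```

jog_arm --delta_pos '[[0,0,0],[15,0,0],[30,0,0],[40,0,0],[40,0,0],[40,0,0]]' --turn '[[0,0,0],[0,0,0],[0,0,0],[0,0,0],[0,0,0],[0,0,0]]' --grip '[-1,-1,-1,-1,-1,-1]'

```text
time: 13.58
tool_pos: [0.4756, -0.0108, 0.3344]
ee_rot: [-3.14, -0.003, 0.295]
wrist_force: [-0.0, 0.6, 0.3]
finger_gap: 0.0853
```

Run:
```python
from go import *
goal(-.084,.0,.1835)
s=telemetry.state(); im=vision.get_image('wrist'); C=cam('wrist',s); cv2.imwrite('pics/wrist12.png',im[:,:,::-1])
np.savez('w12.npz',im=im,p=s['tool_pos'],r=s['ee_rot'])
im=vision.get_image('scene'); cv2.imwrite('pics/s12.png',cv2.resize(im[200:360,240:440,::-1],None,fx=4,fy=3.75,interpolation=cv2.INTER_CUBIC))
```

```text
t 13.58 now jig mm [-87.6   1.  334.4] F [-0.   0.6  0.3] gap 0.0853373028722645
delta mm [  3.2   1.2 150.9] turn [-0.0011 -0.0029  0.0007]
```

View pics/wrist12.png

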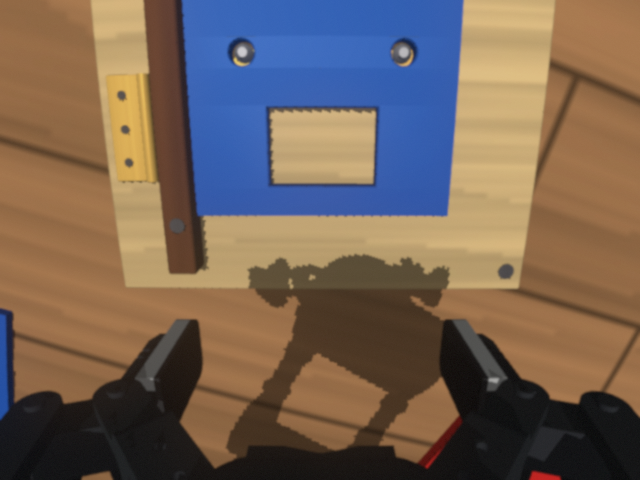

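View pics/s12.png

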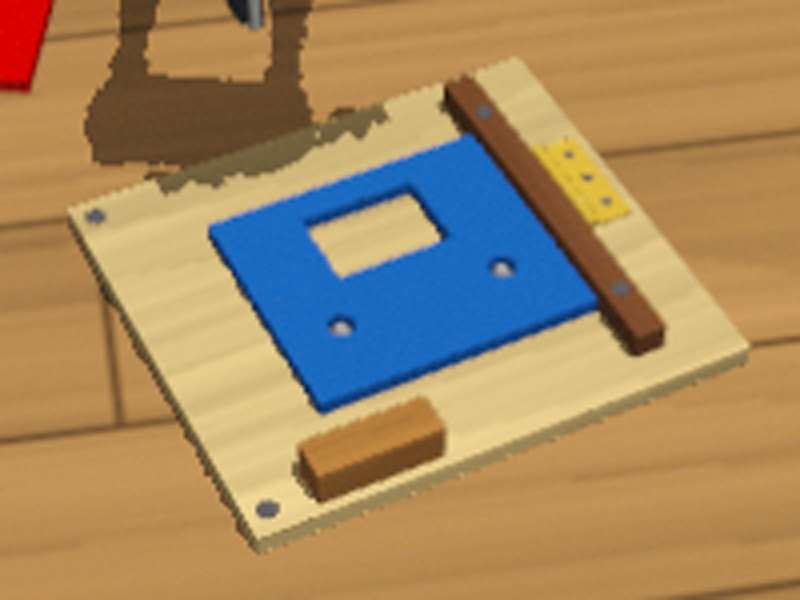

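jog_arm --delta_pos '[[10,0,-30],[20,0,-60],[30,0,-75],[30,0,-75],[30,0,-75],[30,0,-75]]' --turn '[[0,0,0],[0,0,0],[0,0,0],[0,0,0],[0,0,0],[0,0,0]]' --grip '[-1,-1,-1,-1,-1,-1]'

```text
time: 14.18
tool_pos: [0.5029, -0.0024, 0.4079]
ee_rot: [-3.139, -0.0, 0.295]
wrist_force: [-0.3, 0.1, -0.8]
finger_gap: 0.0854
```

Run:
```python
from go import *
s=telemetry.state(); im=vision.get_image('wrist'); C=cam('wrist',s); cv2.imwrite('pics/wrist13.png',im[:,:,::-1])
Cs=cam('scene'); ims=vision.get_image('scene')
def quad(im):
    m=cv2.inRange(cv2.cvtColor(im,cv2.COLOR_RGB2HSV),(100,120,60),(130,255,255)); m[:,:60]=0 
    n,l,st,ce=cv2.connectedComponentsWithStats(m); 
    i=1+np.argmax(st[1:,4]); c=max(cv2.findContours((l==i).astype(np.uint8),cv2.RETR_EXTERNAL,cv2.CHAIN_APPROX_NONE)[0],key=cv2.contourArea)
    return cv2.approxPolyDP(c,5,True)[:,0],m
q,_=quad(im); print('wrist quad',q.tolist())
roi=np.zeros_like(ims); roi[210:320,270:400]=ims[210:320,270:400]
q2,_=quad(roi); print('scene quad',q2.tolist())
for tilt in (0,.02,.04):
  c,sn=np.cos(tilt),np.sin(tilt)
  P=[(-.075+(x+.075)*c-.012*sn,y+.0005,.018+(x+.075)*sn+.012*c) for x,y in ((.075,.085),(-.075,.085),(-.075,-.085),(.075,-.085))]
  print(tilt,'wrist',proj(J(j,P),C).round(1).tolist(),'scene',proj(J(j,P),Cs).round(1).tolist())
for cam_ in('wrist','scene'):
  for t in ["hole_left","hole_right","pin_left","pin_right","template"]:
    print(cam_,t,[(np.round(d["centre"],4).tolist(),round(d["score"],2)) for d in vision.place_of(t,cam_)][:3])
print('pins calc',J(j,[(.028,.05,.028),(.028,-.05,.028)]))
```

```text
wrist quad [[214, 41], [225, 226], [419, 225], [430, 42]]
scene quad [[358, 236], [292, 261], [320, 309], [388, 282]]
0 wrist [[213.6, 39.5], [225.0, 225.9], [420.7, 225.9], [432.4, 39.4]] scene [[388.1, 279.5], [356.5, 235.3], [290.5, 259.7], [318.7, 307.3]]
0.02 wrist [[212.7, 39.2], [225.0, 226.2], [420.7, 226.2], [433.4, 39.2]] scene [[388.1, 278.6], [356.4, 235.2], [290.5, 259.6], [318.6, 306.4]]
0.04 wrist [[211.7, 39.0], [225.0, 226.5], [420.7, 226.4], [434.4, 38.9]] scene [[388.1, 277.6], [356.4, 235.1], [290.5, 259.5], [318.5, 305.5]]
wrist hole_left [([0.2332, 0.2487, 0.0091], 0.94), ([0.5749, 0.0724, 0.0161], 0.92), ([0.3109, -0.2215, 0.0074], 0.73)]
wrist hole_right [([0.3042, 0.2528, 0.0064], 0.81), ([0.6045, -0.0223, 0.0182], 0.77), ([0.4891, -0.0099, 0.0164], 0.43)]
wrist pin_left [([0.5704, 0.0737, 0.0228], 0.56)]
wrist pin_right [([0.5949, -0.0238, 0.0268], 0.8)]
wrist template [([0.2659, 0.2692, 0.0061], 0.84), ([0.558, 0.0176, 0.0174], 0.58)]
scene hole_left [([0.5694, 0.0676, 0.0193], 0.73), ([0.3102, -0.2214, 0.0113], 0.72), ([0.2291, 0.2458, 0.0081], 0.64)]
scene hole_right [([0.2098, -0.197, 0.012], 0.91), ([0.2974, 0.2542, 0.0041], 0.8), ([0.6051, -0.0276, 0.0142], 0.78)]
scene pin_left [([0.5732, 0.0701, 0.0282], 0.83), ([0.6556, -0.3785, 0.0014], 0.51), ([0.405, 0.3752, -0.0011], 0.5)]
scene pin_right [([0.5998, -0.0271, 0.0308], 0.88)]
scene template [([0.2549, -0.2371, 0.0105], 0.88), ([0.5633, 0.0127, 0.0178], 0.68), ([0.403, 0.3757, 0.0027], 0.61)]
pins calc [[ 0.57202026  0.06966714  0.028     ]
 [ 0.60106554 -0.02602179  0.028     ]]
```

View pics/wrist13.png

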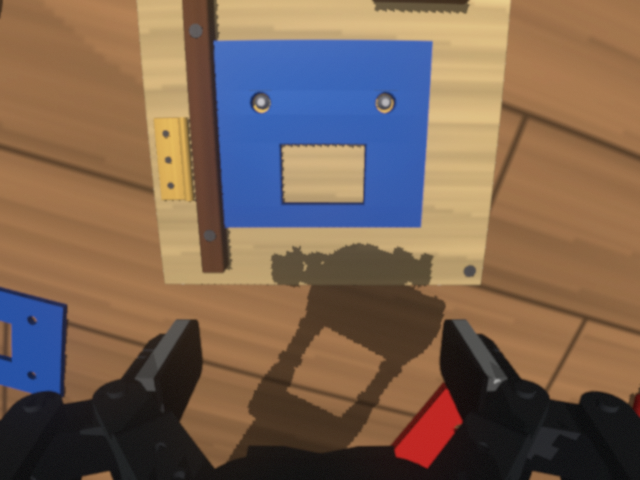

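The wrist view shows both pins in their holes at (261,102) and (386,102). The plate outline matches the prediction for a flat, seated plate to about 2 px in both cameras, and the hand is clear. Handing in.

```bash
python3 -c "
from plant import bot
print(bot.hand_in())"
```

```text
the job is handed in; nothing more can be done
None
```

The blue template is seated over both pins. I handed the job in with the hand well clear, at about 15 s of robot time.

- **Pushing:** I first pushed its right edge with the shut fingertips until it lay along the fence, reading about 10 N at the wrist. I then pushed its near edge forward about 27 mm with both open fingertips, at about 4–5 N, until it dropped. I never gripped or lifted it.
- **Last checks:** Both pins show inside their holes. The plate's outline in the wrist and scene pictures matches a flat, seated plate to about 2 px, and an earlier scene picture shows no gap left under the far edge. The pictures cannot measure the height under the plate directly.
- **Disagreements:** The networks' positions for holes and pins mostly differed by 2–6 mm, but the wrist camera's right hole and pin were about 10 mm apart. I put this down to network scatter, because the picture shows that pin in its hole.
- **Other objects:** The hinge and offcut look unmoved in the pictures. The hand did not come near the rest, and I did not check them again.

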